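# Line up sample bars on the vacuum plate

### The job

Re-align the bars on the vacuum plate: turn the valve lever to closed, then pull the vent rod fully up to break the vacuum, and only then push every bar, without lifting it off the plate, until it lies flush and parallel against the rail on the side where it already is. Then, with the valve still closed, press the vent rod down until it bottoms in its bore, and last open the valve to the 60 degree mark. At the end all bars must still lie flush (if one has been knocked off the rail, do the alignment over again), and the timer, the petri dish and the marker must have been left alone.

Things in the scene. Friction and masses are not known exactly. Their poses are not given: they have to be found in the camera images.
- plate: Dark steel vacuum plate fixed to the bench, 300 mm (its x) by 420 mm (its y), 12 mm thick, with small suction holes. A bright steel rail, 16 mm wide (x) and 24 mm high above the plate, 400 mm long, runs along the plate's y axis through its centre. Origin: centre of the plate's underside, so the rail's faces are at plate x = -8 and +8 mm. The plate's x axis points roughly away from the robot.
- valve (a joint): Vacuum valve's lever: angle in rad, 0 = closed (lever along the valve block's -x, towards the robot), growing counter-clockwise seen from above to 1.571 (90 degrees, lever along the block's -y). The white dial under it has black marks at 0, 30, 60 (the broad one) and 90 degrees. It stays where it is left; it needs about 0.08 N m to turn.
- valve_grip (a point): Grip point of the valve lever, on its turning axis at mid-height of the lever, 72 mm above the bench. Its x axis lies along the lever and turns with it; the lever points to -x of this frame. The lever is a dark bar 14 mm wide, 20 mm high, reaching 55 mm from the axis on the pointing side and 30 mm on the other; free space below it down to the dial is 18 mm.
- vent (a joint): Vent rod: how far it is pushed down into its blind bore, m; 0 = fully up, at its upper stop (it does not come out); it bottoms at 0.030, when the black ring mark under its head meets the brass collar. It stays where it is left; about 4 N moves it up or down.
- vent_top (a point): Centre of the top face of the vent rod's round black head (26 mm across, 16 mm thick, to be gripped from above), 93 mm above the bench less the rod's travel; when the rod is home the head's top is 23 mm and its underside 7 mm above the block's top, and it stands on a brass collar 28 mm across and 4 mm high.
- valve_block: Grey block fixed to the bench, 165 mm (its x) by 66 mm (y), 40 mm high, to the right of the plate. Origin: centre of its underside. The valve's axis is at block x = -40 mm, the vent rod at block x = +40 mm, both at y = 0. Its x axis points roughly away from the robot.
- timer: Bystander: white lab timer 66 x 66 x 18 mm lying loose left of the plate; leave it alone.
- petri_stack: Bystander: petri dish 90 mm across, 32 mm high, loose, beyond the valve block; leave it alone.
- marker_black: Bystander: black marker pen 128 mm long lying loose just beyond the plate; leave it alone.
- bar_0: Loose slotted aluminium bar, 30 mm wide (its x), 130 mm long (its y), 28 mm high, about 0.2 kg, lying on the plate on the robot's side of the rail, left (plate +y) part, askew by up to 0.3 rad. Origin: centre of its underside. Its y axis runs along its length. Flush against the rail its centre is 23 mm from the rail's centre line (plate x = -0.023). May be absent.
- bar_1: Loose slotted aluminium bar, 30 mm wide (its x), 130 mm long (its y), 28 mm high, about 0.2 kg, lying on the plate on the robot's side of the rail, right (plate -y) part, askew by up to 0.3 rad. Origin: centre of its underside. Its y axis runs along its length. Flush against the rail its centre is 23 mm from the rail's centre line (plate x = -0.023). May be absent.
- bar_2: Loose slotted aluminium bar, 30 mm wide (its x), 130 mm long (its y), 28 mm high, about 0.2 kg, lying on the plate on the far side of the rail, left (plate +y) part, askew by up to 0.3 rad. Origin: centre of its underside. Its y axis runs along its length. Flush against the rail its centre is 23 mm from the rail's centre line (plate x = +0.023). May be absent.
- bar_3: Loose slotted aluminium bar, 30 mm wide (its x), 130 mm long (its y), 28 mm high, about 0.2 kg, lying on the plate on the far side of the rail, right (plate -y) part, askew by up to 0.3 rad. Origin: centre of its underside. Its y axis runs along its length. Flush against the rail its centre is 23 mm from the rail's centre line (plate x = +0.023). May be absent.
Things that resemble listed ones, but are neither listed nor needed, are in the scene too. What is shaped like the bar_2 but blue is not meant.

How it is judged:
On the way, in this order (a step that is already met when the one before it is completed fails the run):
1. the valve is closed (within 5 degrees) (value of joint valve below 0.09 rad), for 0.2 s.
2. the vent rod is pulled fully up, the valve being closed (value of joint vent below 0.006 m and value of joint valve below 0.12 rad), for 0.2 s.
3. with the valve closed and the vent rod up, every bar lies flush and parallel against the rail (x of bar_0 in the frame of plate between -0.0255 and -0.0205 m and y of bar_0 in the frame of plate between -0.16 and 0.16 m and angle between the y axis of each of bar_0, bar_1, bar_2, bar_3 and the y axis of plate, either way round below 0.025 rad and angle between each of bar_0, bar_1, bar_2, bar_3's own z axis and vertical below 0.05 rad and x of bar_1 in the frame of plate between -0.0255 and -0.0205 m and y of bar_1 in the frame of plate between -0.16 and 0.16 m and x of bar_2 in the frame of plate between 0.0205 and 0.0255 m and y of bar_2 in the frame of plate between -0.16 and 0.16 m and x of bar_3 in the frame of plate between 0.0205 and 0.0255 m and y of bar_3 in the frame of plate between -0.16 and 0.16 m and value of joint vent below 0.01 m and value of joint valve below 0.12 rad), for 0.2 s.
4. the vent rod is pressed home, the valve being closed (value of joint vent above 0.028 m and value of joint valve below 0.12 rad), for 0.2 s.
5. the valve is opened to 60 degrees (within 5) (value of joint valve between 0.96 and 1.134 rad), for 0.2 s.
At the end, for the whole second after the job is handed in: Every bar present lies flat on the plate against its own side of the rail (gap under 2.5 mm at its middle, parallel within 0.025 rad, centre within 160 mm of the rail's middle) and at rest, the vent rod is pushed in at least 28 mm of its 30, and the valve stands at 60 degrees, within 5 (all of step 5 and x of bar_0 in the frame of plate between -0.0255 and -0.0205 m and y of bar_0 in the frame of plate between -0.16 and 0.16 m and angle between the y axis of each of bar_0, bar_1, bar_2, bar_3 and the y axis of plate, either way round below 0.025 rad and angle between each of bar_0, bar_1, bar_2, bar_3's own z axis and vertical below 0.05 rad and x of bar_1 in the frame of plate between -0.0255 and -0.0205 m and y of bar_1 in the frame of plate between -0.16 and 0.16 m and x of bar_2 in the frame of plate between 0.0205 and 0.0255 m and y of bar_2 in the frame of plate between -0.16 and 0.16 m and x of bar_3 in the frame of plate between 0.0205 and 0.0255 m and y of bar_3 in the frame of plate between -0.16 and 0.16 m and linear speed of each of bar_0, bar_1, bar_2, bar_3 below 0.01 m/s and value of joint vent above 0.028 m and velocity of joint valve below 0.05 rad/s); the robot touches nothing.
It fails at once if a bar is lifted more than 20 mm off the plate (z of any of bar_0, bar_1, bar_2, bar_3 in the frame of plate above 0.032 m).
It fails at once if a bystander is moved more than 20 mm (distance of any of timer, petri_stack, marker_black from where it was at the start of the episode above 0.02 m).
Of bar_0, bar_1, bar_2, bar_3 only 3 to 4 are there at a start; the rules pass over those that are not, and their reading is None.
At some moment in a run one of bar_0, bar_1, bar_2, bar_3 may be knocked a few centimetres aside while the robot is not near it.
Once in a run the grip may slacken for a moment while it holds something.
It also fails if it takes over 210 s, if anything falls off the work surface, if the arm or the gripper's body presses on something with over 40 N, if the wrist force passes 120 N, or if a joint passes its speed limit or range.

### The arm

A 6-joint arm with a two-finger parallel gripper is mounted at the origin on a cart in front of the work surface, level with it; the furniture and walls round the work are solid. World frame = base frame: x ahead of the robot, y to its left, z up, the work surface at z = 0. Lengths are in m, angles in rad, forces in N, time in s.
With the tool pointing down it reaches from about 0.375 to 0.9 m from the base axis. Payload 3.1 kg.
Tool frame: the origin (TCP) lies on the centre line of the jaws, within the pads' length; the fingertips stand ahead of it and the grasp point (between the pads) lies 3 mm ahead of it (robot.tip_reach is the z of the fingertips in the tool frame, in m); z points along the fingers, y is the line along which they close (so a half turn about z gives the same grasp; the last joint's range is limited). The gripper opens to 87 mm and grips with 3 to 60 N. Pads are 19 mm wide; open, the fingers measure 117 mm over their backs; the gripper's body (75 mm by 190 mm) begins 51 mm behind the grasp point.
Start: joints at [1.052, 0.527, 1.433, -0, 1.181, -0.178], TCP at [0.208, 0.589, 0.245] pointing down, gripper open.
Joint ranges: [-3.08, 3.08], [-0.75, 2.2], [0.22, 2.44], [-1.43, 4.57], [0, 2.65], [-2.85, 2.85]. Speed limits (rad/s): [2.79, 2.79, 3.14, 3.14, 3.14, 3.14].

### API

Orientations are given as a unit quaternion [x, y, z, w].
In Python, from rig import sensors, eyes, ticket, robot gives the robot as it stands.
- The arm moves only by the tool drive_tool, never from a script. Its argument "deltas" is a list that holds one entry, the list of rows, each a list of 6 numbers: the shift along the tool's x, y, z in mm, then the turn, a rotation vector about the tool's x, y, z in rad. A call has 1 to 8 rows; each row shifts and turns the commanded pose from where the row before left it, along the tool's axes as they then stand; what a row does not reach is not made up. A row lasts 1/12 s, in which the tool goes at most 41.7 mm and 7.16 degrees, less where a joint would pass 70% of its speed; a pose out of reach is approached as far as the arm can. A call is refused whole if a number of a shift passes 41.7 or a number of a turn 0.125, either way. A call with a gripper value outside its range is refused whole. "gripper" is the opening in per cent of the stroke, from 0 (shut) to 100 (fully open), set as the call begins (left out, the last holds). The fingers move at their own pace and stop on an object; "squeeze" is the grip in N (left out, the last holds). Time passes only in rows, so rows that do not move let the fingers close. It gives the time, the measured TCP pose, the force, the opening and the grip force at its end, in the units of the state.
- sensors.get_obs(): the state, without advancing time (a new reading comes with each control period).
- eyes.camera(name): name is "scene" or "top"; returns a dict with "img" (420x560x3 uint8, red, green, blue), "fov_y" (degrees; the focal length in pixels is half the picture's height over the tangent of half this angle, whatever the lens; pixels are square), "cx", "cy" (the principal point, pixels), "xyz" and "attitude" of the camera in the world. Camera axes: x right, y up, looking along -z (the intrinsics and any distortion apply to the point x, -y, -z); pixel columns grow to the right and rows downward; lengths in m; the calibration is good to about 2 mm. A picture is of the moment at which its call begins. There is no depth.
- ticket.hand_in(): hands the job in; it is judged then, once.
The state is a dict: "time": time; "q": joint angles; "joint_velocities": joint speeds; "joint_torque": joint torques, N m; "position": TCP position; "tool_rot": TCP orientation; "ft_force": force on the tool from outside, world axes, zero at the start; "moment": the same for the moment, N m; "grip_width": finger opening in m; "grip_force": force on a finger pad.
Only numpy, scipy, OpenCV 4.12 (cv2) and the standard library are available. Lean on these libraries where they do the work, as an engineer would, in place of code of your own. Each camera call takes 0.05 s, during which the arm holds its last target. There are 200 camera calls.

## Working session

There is one attempt and no reset: what is moved stays moved. The work goes in short steps, Python scripts to look and compute and a tool call to move; the robot and the scene stay as the last step left them, time stands still between calls to the robot, and variables do not carry over. Pictures are saved under pics/ and viewed, at most 14 in all, crops included, and the job is handed in when it is done.

Besides the shell and the picture viewer there is one more tool, called after "Request:" as a command line: name --argument value ..., lists and objects as JSON in quotes. drive_tool: Moves the arm, as the interface text tells. Its arguments: {"type":"object","properties":{"deltas":{"type":"array"},"gripper":{"type":"number"},"squeeze":{"type":"number"}},"required":["deltas"]}

```bash
ls; mkdir -p pics; python3 - <<'E'
from rig import sensors, eyes, robot
import cv2,json
o=sensors.get_obs();print({k:o[k] for k in('time','position','tool_rot','grip_width')},robot.tip_reach)
for n in('scene','top'):
    c=eyes.camera(n);cv2.imwrite(f'pics/{n}0.png',c['img'][:,:,::-1]);print(n,{k:c[k] for k in c if k!='img'})
E
```

```text
pics
{'time': 0.0, 'position': array([0.20793633, 0.58867229, 0.24356043]), 'tool_rot': array([ 1.69073125e-01,  9.85602905e-01, -1.02771026e-03, -3.69882694e-04]), 'grip_width': 0.08721965259788228} 0.022
scene {'fov_y': 57.38085673853441, 'cx': 278.9517790091726, 'cy': 205.7728907764923, 'xyz': array([-0.26394576, -1.02230075,  0.68876564]), 'attitude': array([ 0.52221382, -0.16832321, -0.27032531,  0.79112847])}
top {'fov_y': 45.799155786005414, 'cx': 276.7970018021413, 'cy': 207.1771122950412, 'xyz': array([0.35748949, 0.11447348, 1.65936411]), 'attitude': array([ 0.05179584, -0.0468805 , -0.70239103,  0.70835461])}
```

View pics/scene0.png

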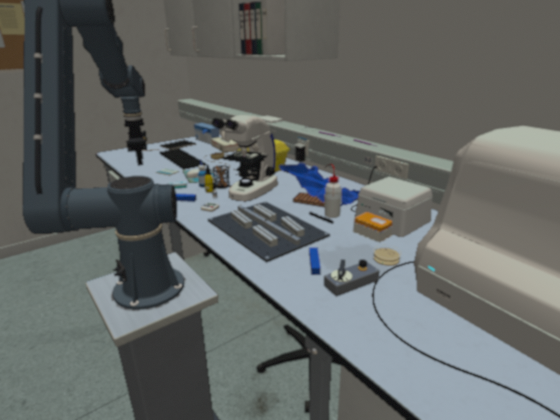

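View pics/top0.png

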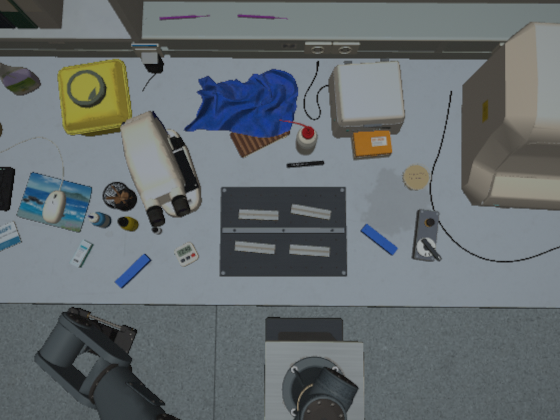

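The top view shows the plate around (284,231) with four bars at (259,215), (311,212), (255,248) and (310,251). The valve block is at (425,235), with the dial at (428,247) and the vent head at (430,222). The bars could be confused with the blue decoys at (378,239) and (132,270), so I'll take the silver ones on the plate. The bystanders are the timer (187,254), the petri dish (416,177) and the marker (305,164).

```bash
cat > h.py <<'E'
import numpy as np,cv2
from scipy.spatial.transform import Rotation as R
from rig import sensors,eyes
def cam(n):
    c=eyes.camera(n);c['f']=c['img'].shape[0]/2/np.tan(np.radians(c['fov_y']/2));c['M']=R.from_quat(c['attitude']).as_matrix();return c
def ray(c,uv,z):
    uv=np.atleast_2d(np.array(uv,float))
    d=np.c_[(uv[:,0]-c['cx'])/c['f'],-(uv[:,1]-c['cy'])/c['f'],-np.ones(len(uv))]@c['M'].T
    return c['xyz']+d*((z-c['xyz'][2])/d[:,2])[:,None]
def proj(c,p):
    q=(np.atleast_2d(p)-c['xyz'])@c['M'];return np.c_[c['cx']-c['f']*q[:,0]/q[:,2],c['cy']+c['f']*q[:,1]/q[:,2]]
def crop(c,x0,y0,x1,y1,s,name):
    cv2.imwrite('pics/'+name,cv2.resize(c['img'][y0:y1,x0:x1,::-1],None,fx=s,fy=s,interpolation=cv2.INTER_CUBIC))
E
python3 - <<'E'
from h import *
c=cam('top');print(c['f'])
hs=cv2.cvtColor(c['img'],cv2.COLOR_RGB2GRAY)
crop(c,212,180,356,282,5.5,'plate0.png');crop(c,395,160,455,280,5,'valve0.png')
# plate outline
m=(hs<85).astype('uint8');m[:, :212]=0;m[:,356:]=0;m[:180]=0;m[282:]=0
m=cv2.morphologyEx(m,cv2.MORPH_CLOSE,np.ones((15,15)))
cs=max(cv2.findContours(m,0,2)[0],key=cv2.contourArea);r=cv2.minAreaRect(cs);b=cv2.boxPoints(r);w=ray(c,b,.012);print('plate',r,w,w.mean(0),np.linalg.norm(w[1]-w[0]),np.linalg.norm(w[2]-w[1]))
for z,p in((.07,(428,247)),(.09,(430,222)),(.02,(416,177)),(.01,(187,254))):print(p,ray(c,p,z))
E
```

```text
497.14984397640615
plate ((283.0, 231.0), (88.0, 126.0), 90.0) [[ 0.65611635  0.31888718  0.012     ]
 [ 0.65939886 -0.10509231  0.012     ]
 [ 0.36617597 -0.10202372  0.012     ]
 [ 0.36250606  0.31159937  0.012     ]] [0.51104931 0.10584263 0.012     ] 0.4239921888248581 0.29323894835622305
(428, 247) [[ 0.45659819 -0.35637513  0.07      ]]
(430, 222) [[ 0.53452607 -0.3594137   0.09      ]]
(416, 177) [[ 0.69380219 -0.33885394  0.02      ]]
(187, 254) [[0.4304094 0.4228656 0.01     ]]
```

View pics/plate0.png

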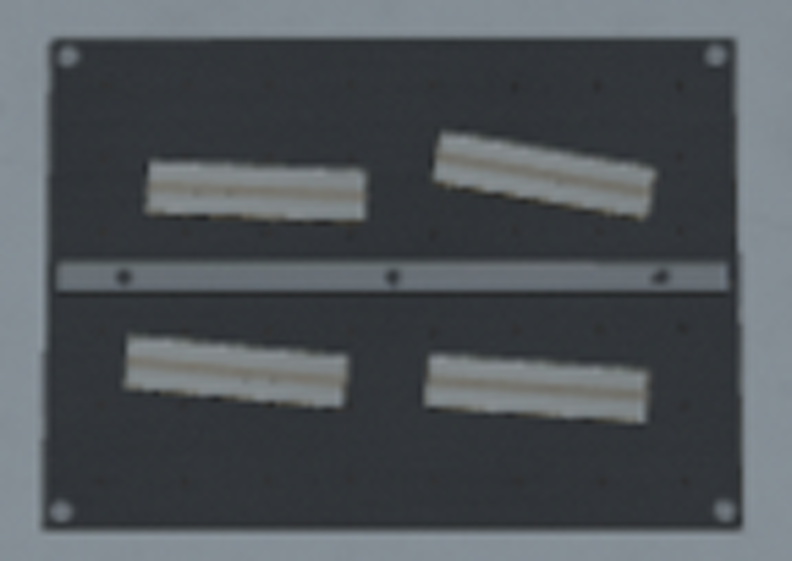

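View pics/valve0.png

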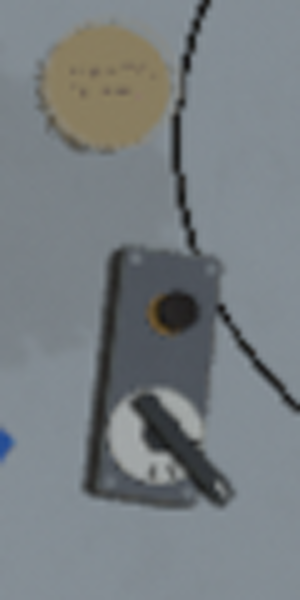

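The plate crop shows all four silver bars askew, with the rail between rows 262 and 292 of the crop. The valve crop shows the lever at about 45°, hub near (157,433) with its tip at (228,497), and the vent head at (177,311), offset from its brass collar. Next I'll measure all of these.

```bash
cat > meas.py <<'E'
from h import *
def P(c,u,v,x0,y0,s):return (x0+(u+.5)/s-.5,y0+(v+.5)/s-.5)
def bars(c,show=True):
    g=c['img'].astype(int);m=((g.min(2)>125)).astype('uint8')
    k=np.zeros_like(m);k[187:276,222:346]=1;m*=k
    rl=ray(c,[P(c,57,277,212,180,5.5),P(c,729,277,212,180,5.5)],.036);d=rl[0]-rl[1];d/=np.linalg.norm(d);cen=rl.mean(0)
    th=np.arctan2(d[0],d[1]) 
    if show:print('rail',rl[:,:2].round(4),'len',np.linalg.norm(rl[0]-rl[1]).round(4),'cen',cen[:2].round(4),'yaw(y toward x)',th.round(4))
    ex=np.array([d[1],-d[0],0])
    for q in cv2.findContours(m,0,2)[0]:
        if cv2.contourArea(q)<120:continue
        w=ray(c,q[:,0,:],.04)[:,:2];(ctr,sz,_)=cv2.minAreaRect((w*1000).astype('float32'));b=cv2.boxPoints((ctr,sz,_))
        e=max(b[1]-b[0],b[2]-b[1],key=np.linalg.norm);e=e*np.sign(e[1])
        dd=np.array(ctr)/1000-cen[:2]
        print('bar w',np.round(ctr,1),'sz',np.round(sz,1),'plate xy',round(dd@ex[:2]*1000,1),round(dd@d[:2]*1000,1),'ang',round(np.arctan2(e[0],e[1])-th,3))
    return
E
python3 - <<'E'
from meas import *
c=cam('top');bars(c)
pc=ray(c,[P(c,*q,212,180,5.5) for q in((50,38),(736,38),(742,530),(43,530))],.012);print(pc.round(4),pc.mean(0))
V=lambda u,v,z:ray(c,P(c,u,v,395,160,5),z)[0][:2].round(4)
print('vent head z.093/.063',V(177,311,.093),V(177,311,.063),'collar',V(167,312,.044),'hub',V(157,433,.082))
print('tip',V(225,493,.082),'tail',V(141,401,.082));print('dial',V(157,435,.042))
print('block',V(122,247,.04),V(220,258,.04),V(195,505,.04),V(100,492,.04))
s=cam('scene');crop(s,310,240,400,300,8,'sc1.png')
for p in((.535,-.359,.093),(.535,-.359,.063),(.457,-.356,.082)):print(proj(s,p))
E
```

```text
rail [[ 0.5088  0.3059]
 [ 0.5121 -0.0943]] len 0.4003 cen [0.5105 0.1058] yaw(y toward x) -0.0083
[[ 0.6578  0.3166  0.012 ]
 [ 0.6611 -0.1031  0.012 ]
 [ 0.3631 -0.1036  0.012 ]
 [ 0.3594  0.3135  0.012 ]] [0.5103517  0.10583541 0.012     ]
vent head z.093/.063 [ 0.5348 -0.3585] [ 0.5382 -0.3676] collar [ 0.5397 -0.3668] hub [ 0.4583 -0.3466]
tip [ 0.4209 -0.3881] tail [ 0.4785 -0.3371]
dial [ 0.4596 -0.3582]
block [ 0.5828 -0.3399] [ 0.576  -0.4039] [ 0.4147 -0.3819] [ 0.4225 -0.3208]
[[360.14938532 252.16689669]]
[[359.48128385 260.68188569]]
[[341.02910797 263.46944133]]
```

View pics/sc1.png

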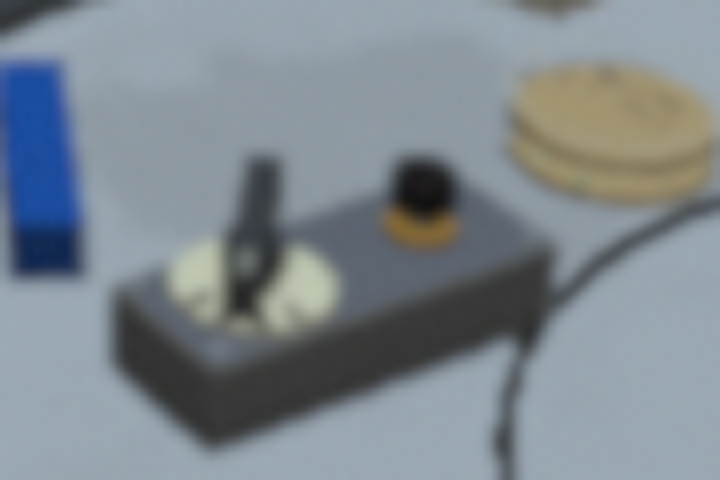

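```bash
cat > plan.py <<'E'
from h import *
import sys
# plan.py yawdeg x y z [x y z ...]: correction rotvec (tool axes), then shifts in the tool frame after it
def plan(yaw,*pts):
    o=sensors.get_obs();M=R.from_quat(o['tool_rot']);a=np.radians(yaw)
    T=R.from_matrix(np.array([[np.cos(a),np.sin(a),0],[np.sin(a),-np.cos(a),0],[0,0,-1]]).T) if 0 else R.from_matrix(np.c_[[np.cos(a),np.sin(a),0],[np.sin(a),-np.cos(a),0],[0,0,-1]])
    rv=(M.inv()*T).as_rotvec();print('pos',o['position'].round(4),'t',o['time'],'rot',rv.round(3),'rows',np.ceil(np.abs(rv).max()/.12))
    p=o['position']
    for t in np.array(pts,float).reshape(-1,3):
        d=T.inv().apply(t-p)*1000;print('shift mm',d.round(1),'rows',np.ceil(np.linalg.norm(d)/41));p=t
if __name__=='__main__':plan(*map(float,sys.argv[1:]))
E
python3 plan.py 41.5 .3 .43 .245 .41 .2 .245 .459 -.357 .2
python3 - <<'E'
from meas import *
c=cam('top');print([c['img'][y,x] for x,y in((259,213),(240,213),(300,247),(284,231))])
E
```

```text
pos [0.2081 0.589  0.2441] t 0.25 rot [-1.000e-03  1.000e-03  2.077e+00] rows 18.0
shift mm [-36.5 180.   -0.9] rows 5.0
shift mm [-70.  245.1   0. ] rows 7.0
shift mm [-332.4  449.6   45. ] rows 14.0
[array([127, 132, 131], dtype=uint8), array([120, 120, 113], dtype=uint8), array([131, 137, 139], dtype=uint8), array([ 88,  94, 100], dtype=uint8)]
```

Request:
drive_tool --deltas '[[[-7, 36, 0, 0, 0, 0.12], [-7, 36, 0, 0, 0, 0.12], [0, 0, 0, 0, 0, 0.12], [0, 0, 0, 0, 0, 0.12], [0, 0, 0, 0, 0, 0.12], [0, 0, 0, 0, 0, 0.12], [0, 0, 0, 0, 0, 0.12], [0, 0, 0, 0, 0, 0.12]]]' --gripper 100

```text
time: 0.97
position: [0.2491, 0.6499, 0.2442]
tool_rot: [0.607, 0.794, -0.0, 0.0]
ft_force: [0.4, 0.6, -0.2]
grip_width: 0.087
grip_force: 0.0
```

Request:
drive_tool --deltas '[[[0, 0, 0, 0, 0, 0.12], [0, 0, 0, 0, 0, 0.12], [0, 0, 0, 0, 0, 0.12], [0, 0, 0, 0, 0, 0.12], [0, 0, 0, 0, 0, 0.12], [0, 0, 0, 0, 0, 0.12], [0, 0, 0, 0, 0, 0.12], [0, 0, 0, 0, 0, 0.12]]]'

```text
time: 1.63
position: [0.249, 0.6499, 0.2443]
tool_rot: [0.906, 0.424, -0.0, 0.0]
ft_force: [0.1, 0.5, 0.6]
grip_width: 0.0871
grip_force: 0.0
```

```bash
sed -i 's/>125/>108/' meas.py; python3 plan.py 41.5 .3 .43 .245 .41 .2 .245 .459 -.357 .2;python3 -c "
from meas import *
bars(cam('top'))"
```

```text
pos [0.249  0.6499 0.2443] t 1.6333 rot [0.    0.    0.152] rows 2.0
shift mm [-107.6  198.5   -0.7] rows 6.0
shift mm [-70.  245.1   0. ] rows 7.0
shift mm [-332.4  449.6   45. ] rows 14.0
rail [[ 0.5088  0.3059]
 [ 0.5121 -0.0943]] len 0.4003 cen [0.5105 0.1058] yaw(y toward x) -0.0083
bar w [444.7  21. ] sz [125.3  28.4] plate xy -66.5 -84.3 ang 0.071
bar w [453. 199.] sz [127.8  28.4] plate xy -56.7 93.6 ang 0.099
bar w [560.5 188.4] sz [126.2  28.2] plate xy 50.7 82.1 ang 0.046
bar w [572.   16.2] sz [127.3  28.4] plate xy 60.8 -90.1 ang 0.167
```

Request:
drive_tool --deltas '[[[0, 0, 0, 0, 0, 0.076], [0, 0, 0, 0, 0, 0.076], [-18, 33, 0, 0, 0, 0], [-18, 33, 0, 0, 0, 0], [-18, 33, 0, 0, 0, 0], [-18, 33, 0, 0, 0, 0], [-18, 33, 0, 0, 0, 0], [-18, 33, 0, 0, 0, 0]]]'

```text
time: 2.35
position: [0.3006, 0.4288, 0.2446]
tool_rot: [0.934, 0.358, 0.0, 0.0]
ft_force: [1.4, -0.5, 0.0]
grip_width: 0.0871
grip_force: 0.0
```

Request:
drive_tool --deltas '[[[-10, 35, 0, 0, 0, 0], [-10, 35, 0, 0, 0, 0], [-10, 35, 0, 0, 0, 0], [-10, 35, 0, 0, 0, 0], [-10, 35, 0, 0, 0, 0], [-10, 35, 0, 0, 0, 0], [-10, 35, 0, 0, 0, 0]]]'

```text
time: 2.93
position: [0.4123, 0.1995, 0.2448]
tool_rot: [0.934, 0.358, 0.0, 0.0]
ft_force: [0.7, 0.6, 0.4]
grip_width: 0.0871
grip_force: 0.0
```

Request:
drive_tool --deltas '[[[-24, 32, 3, 0, 0, 0], [-24, 32, 3, 0, 0, 0], [-24, 32, 3, 0, 0, 0], [-24, 32, 3, 0, 0, 0], [-24, 32, 3, 0, 0, 0], [-24, 32, 3, 0, 0, 0], [-24, 32, 3, 0, 0, 0], [-24, 32, 3, 0, 0, 0]]]'

```text
time: 3.6
position: [0.4393, -0.1197, 0.2207]
tool_rot: [0.934, 0.358, 0.0, 0.0]
ft_force: [2.1, -0.2, 0.8]
grip_width: 0.0871
grip_force: 0.0
```

Request:
drive_tool --deltas '[[[-24, 32, 3, 0, 0, 0], [-24, 32, 3, 0, 0, 0], [-24, 32, 3, 0, 0, 0], [-24, 32, 3, 0, 0, 0], [-24, 32, 3, 0, 0, 0], [0, 0, 0, 0, 0, 0]]]'

```text
time: 4.1
position: [0.4582, -0.3257, 0.2057]
tool_rot: [0.935, 0.356, 0.001, 0.004]
ft_force: [-0.3, -0.7, 0.1]
grip_width: 0.0871
grip_force: 0.0
```

```bash
python3 plan.py 41.5  .459 -.357 .13 .459 -.357 .075
```

```text
pos [ 0.4582 -0.3257  0.2057] t 4.1 rot [0.009 0.002 0.003] rows 1.0
shift mm [-20.2  23.9  75.7] rows 2.0
shift mm [ 0.  0. 55.] rows 2.0
```

Request:
drive_tool --deltas '[[[-10, 12, 25, 0.009, 0, 0], [-10, 12, 25, 0, 0, 0], [0, 0, 25, 0, 0, 0], [0, 0, 20, 0, 0, 0], [0, 0, 20, 0, 0, 0], [0, 0, 15, 0, 0, 0], [0, 0, 0, 0, 0, 0]]]' --gripper 60

```text
time: 4.68
position: [0.4556, -0.3457, 0.0725]
tool_rot: [0.934, 0.358, -0.003, -0.007]
ft_force: [0.5, 0.3, -0.2]
grip_width: 0.0537
grip_force: 0.0
```

Request:
drive_tool --deltas '[[[0, 0, 0, 0, 0, 0], [0, 0, 0, 0, 0, 0], [0, 0, 0, 0, 0, 0], [0, 0, 0, 0, 0, 0], [0, 0, 0, 0, 0, 0], [0, 0, 0, 0, 0, 0], [0, 0, 0, 0, 0, 0], [0, 0, 0, 0, 0, 0]]]' --gripper 0 --squeeze 15

```text
time: 5.35
position: [0.463, -0.3541, 0.0773]
tool_rot: [0.934, 0.357, 0.002, 0.005]
ft_force: [9.8, -8.5, -9.5]
grip_width: 0.0229
grip_force: 15.0
```

```bash
python3 plan.py 41.5  .459 -.357 .075; python3 -c "
from h import *
print(sensors.get_obs()['q'],sensors.get_obs()['moment'])
s=cam('scene');crop(s,310,230,400,290,8,'sc2.png')"
```

```text
pos [ 0.463  -0.3541  0.0773] t 5.35 rot [ 0.011 -0.     0.005] rows 1.0
shift mm [-5.  -0.5  2.3] rows 1.0
[-8.44658658e-01  7.03681463e-01  1.67408534e+00  7.15252214e-04
  7.52430000e-01 -4.03545777e-03] [-1.45126383 -1.50000937  0.12329686]
```

View pics/sc2.png

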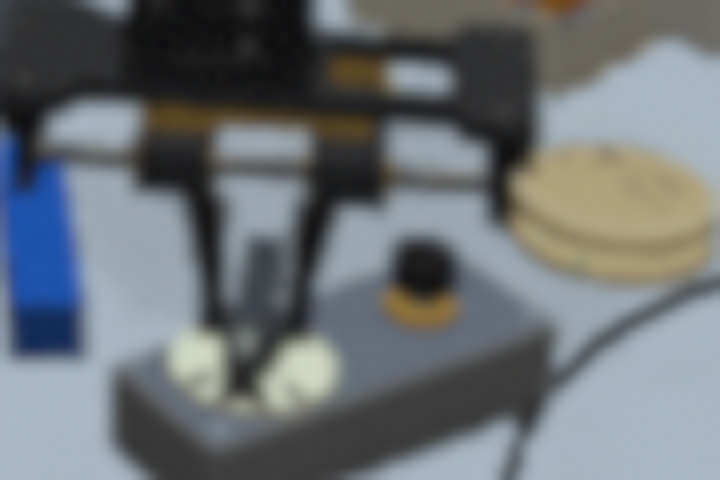

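The fingers straddle the lever. The 13 N side force along tool +y means only the +y finger is touching, so I'll shift that way and let the jaws close.

Request:
drive_tool --deltas '[[[0, 2, 0, 0, 0, 0], [0, 2, 0, 0, 0, 0], [0, 0, 0, 0, 0, 0], [0, 0, 0, 0, 0, 0]]]'

```text
time: 5.73
position: [0.4633, -0.3542, 0.0772]
tool_rot: [0.934, 0.357, 0.001, 0.001]
ft_force: [4.8, -5.2, -4.4]
grip_width: 0.0229
grip_force: 15.0
```

```bash
python3 plan.py 41.5  .459 -.357 .075; python3 -c "
from h import *
o=sensors.get_obs();print(o['ft_force'],o['moment'],o['grip_width'])
t=cam('top');crop(t,395,200,455,270,8,'v2.png')"
```

```text
pos [ 0.4633 -0.3542  0.0772] t 5.7333 rot [ 0.003 -0.     0.006] rows 1.0
shift mm [-5.  -0.7  2.2] rows 1.0
[ 4.76114788 -5.17403076 -4.41050791] [-0.84017485 -0.80057313  0.02063584] 0.0228798243518442
```

Request:
drive_tool --deltas '[[[0, 0, 0, 0, 0, 0], [0, 0, 0, 0, 0, 0], [0, 0, -5, 0, 0, 0], [0, 0, -5, 0, 0, 0], [0, 0, 0, 0, 0, 0], [0, 0, 0, 0, 0, 0]]]' --gripper 55

```text
time: 6.28
position: [0.4596, -0.3501, 0.0861]
tool_rot: [0.934, 0.357, -0.002, -0.004]
ft_force: [-0.4, 0.8, -0.3]
grip_width: 0.0464
grip_force: 0.0
```

```bash
python3 plan.py 41.5  .459 -.357 .085; python3 -c "
from h import *
o=sensors.get_obs();print(o['ft_force'],o['moment'],o['grip_width'])
s=cam('scene');crop(s,320,240,370,290,12,'sc3.png')"
```

```text
pos [ 0.4596 -0.3501  0.0861] t 6.2833 rot [-0.009  0.     0.006] rows 1.0
shift mm [-5.   4.8  1.1] rows 1.0
[-0.37156927  0.78300341 -0.27943909] [-0.11603234  0.05961348 -0.03324672] 0.04643548206521222
```

View pics/sc3.png

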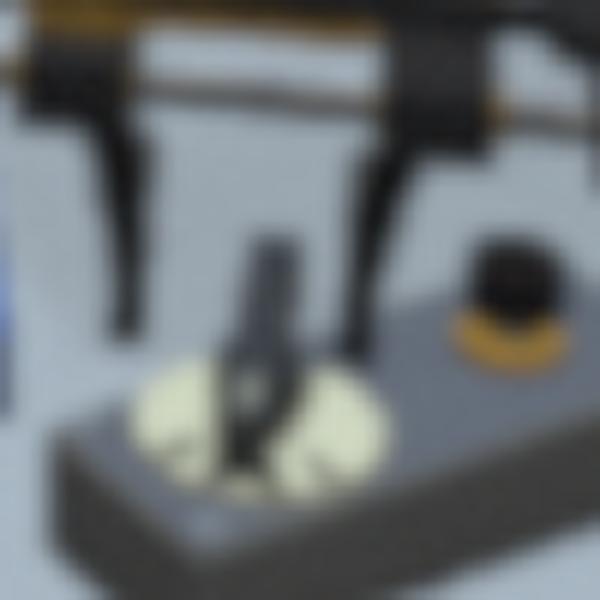

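Request:
drive_tool --deltas '[[[-5, 5, 0, 0, 0, 0.0], [0, 0, 0, 0, 0, 0], [0, 0, 4, 0, 0, 0], [0, 0, 4, 0, 0, 0], [0, 0, 0, 0, 0, 0], [0, 0, 0, 0, 0, 0]]]'

```text
time: 6.83
position: [0.459, -0.357, 0.0767]
tool_rot: [0.934, 0.357, -0.002, -0.005]
ft_force: [0.3, -0.6, 0.4]
grip_width: 0.048
grip_force: 0.0
```

Request:
drive_tool --deltas '[[[0, 0, 0, 0, 0, 0], [0, 0, 0, 0, 0, 0], [0, 0, 0, 0, 0, 0], [0, 0, 0, 0, 0, 0], [0, 0, 0, 0, 0, 0], [0, 0, 0, 0, 0, 0], [0, 0, 0, 0, 0, 0], [0, 0, 0, 0, 0, 0]]]' --gripper 0

```text
time: 7.5
position: [0.4597, -0.3578, 0.0775]
tool_rot: [0.934, 0.357, -0.001, -0.004]
ft_force: [0.5, -0.6, -0.6]
grip_width: 0.0231
grip_force: 15.0
```

```bash
python3 plan.py 41.5  .459 -.357 .075; python3 -c "
from h import *
o=sensors.get_obs();print(o['ft_force'],o['moment'],o['grip_width'])
"
```

```text
pos [ 0.4597 -0.3578  0.0775] t 7.5 rot [-0.008 -0.     0.005] rows 1.0
shift mm [ 0.  -1.1  2.5] rows 1.0
[ 0.47019889 -0.57540829 -0.59308094] [-0.25352558 -0.10244216 -0.02366846] 0.02307573894084234
```

It's centred with no torque, yet the width is 23 mm, so the pads are on a hub wider than the lever. I'll slide out along the lever arm and grip it there.

Request:
drive_tool --deltas '[[[0, 0, 0, 0, 0, 0], [0, 0, 0, 0, 0, 0], [0, 0, 0, 0, 0, 0], [-12, 0, 0, 0, 0, 0], [-12, 0, 0, 0, 0, 0], [-12, 0, 0, 0, 0, 0], [0, 0, 0, 0, 0, 0]]]' --gripper 55

```text
time: 8.08
position: [0.4305, -0.3836, 0.0774]
tool_rot: [0.935, 0.356, -0.002, -0.004]
ft_force: [-0.1, 0.4, 1.0]
grip_width: 0.0473
grip_force: 0.0
```

Request:
drive_tool --deltas '[[[0, 0, 0, 0, 0, 0], [0, 0, 0, 0, 0, 0], [0, 0, 0, 0, 0, 0], [0, 0, 0, 0, 0, 0], [0, 0, 0, 0, 0, 0], [0, 0, 0, 0, 0, 0], [0, 0, 0, 0, 0, 0], [0, 0, 0, 0, 0, 0]]]' --gripper 0

```text
time: 8.75
position: [0.4326, -0.3812, 0.0774]
tool_rot: [0.934, 0.357, -0.002, -0.004]
ft_force: [-0.1, 0.6, 0.5]
grip_width: 0.014
grip_force: 15.0
```

```bash
python3 plan.py 41.5  .459 -.357 .075; python3 -c "
from h import *
o=sensors.get_obs();print(o['ft_force'],o['moment'],o['grip_width'])
s=cam('scene');crop(s,310,230,380,290,10,'sc4.png')
"
```

```text
pos [ 0.4326 -0.3812  0.0774] t 8.75 rot [-0.009 -0.     0.006] rows 1.0
shift mm [35.8 -0.6  2.4] rows 1.0
[-0.05768908  0.63436275  0.4775116 ] [-0.02513895  0.13766257 -0.0224324 ] 0.013984839011746903
```

View pics/sc4.png

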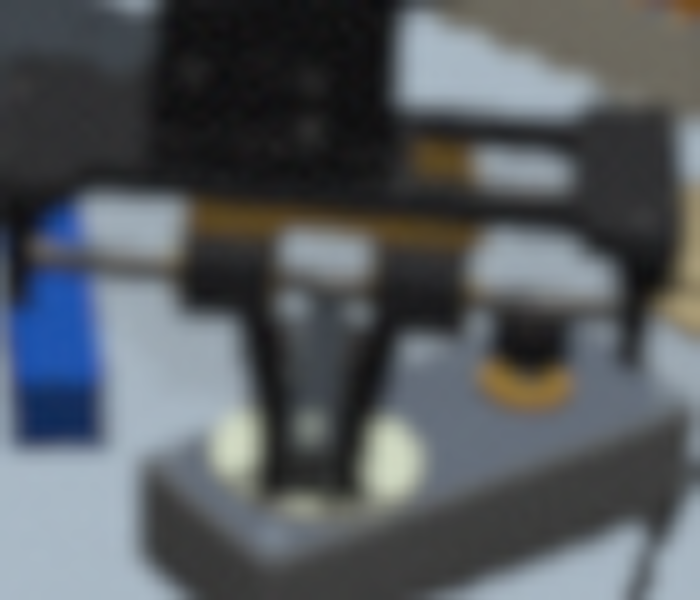

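The width is 14 mm, so it's square on the lever at 36 mm from the axis. I'll swing it to closed (about 0.85 rad clockwise).

Request:
drive_tool --deltas '[[[0.2, -3.8, 0, 0, 0, 0.106], [0.2, -3.8, 0, 0, 0, 0.106], [0.2, -3.8, 0, 0, 0, 0.106], [0.2, -3.8, 0, 0, 0, 0.106], [0.2, -3.8, 0, 0, 0, 0.106], [0.2, -3.8, 0, 0, 0, 0.106], [0.2, -3.8, 0, 0, 0, 0.106], [0.2, -3.8, 0, 0, 0, 0.106]]]' --squeeze 20

```text
time: 9.47
position: [0.4248, -0.3554, 0.0775]
tool_rot: [0.998, -0.062, -0.002, -0.001]
ft_force: [1.4, -3.3, -5.9]
grip_width: 0.0138
grip_force: 20.0
```

Request:
drive_tool --deltas '[[[0, 0, 0, 0, 0, 0], [0, 0, 0, 0, 0, 0], [0, 0, 0, 0, 0, 0], [0, 0, 0, 0, 0, 0]]]'

```text
time: 9.8
position: [0.4248, -0.3552, 0.0775]
tool_rot: [0.998, -0.059, -0.002, -0.002]
ft_force: [1.4, -4.9, -6.1]
grip_width: 0.0137
grip_force: 20.0
```

```bash
python3 plan.py -7  .459 -.357 .075; python3 -c "
from h import *
o=sensors.get_obs();print(o['ft_force'],o['moment'],o['grip_width'],o['q'])
"
```

```text
pos [ 0.4248 -0.3552  0.0775] t 9.8 rot [-0.003  0.004  0.004] rows 1.0
shift mm [34.2 -2.4  2.5] rows 1.0
[ 1.35581955 -4.91538206 -6.09803556] [-0.79934749 -0.09593896 -0.2696882 ] 0.013687172945536256 [-8.98018584e-01  6.82580991e-01  1.73791834e+00 -7.66268004e-04
  7.25733217e-01  7.91207313e-01]
```

Request:
drive_tool --deltas '[[[0, 0, 0, 0, 0, 0], [0, 0, 0, 0, 0, 0], [0, 0, 0, 0, 0, 0], [0, 0, -20, 0, 0, 0], [0, 0, -40, 0, 0, 0], [0, 0, -40, 0, 0, 0], [0, 0, -40, 0, 0, 0], [0, 0, -40, 0, 0, 0]]]' --gripper 60

```text
time: 10.47
position: [0.424, -0.3532, 0.2593]
tool_rot: [0.998, -0.059, -0.004, -0.004]
ft_force: [0.3, -0.0, -1.2]
grip_width: 0.0511
grip_force: 0.0
```

Request:
drive_tool --deltas '[[[0, 41, 0, 0, 0, 0], [0, 41, 0, 0, 0, 0], [0, 41, 0, 0, 0, 0], [0, 41, 0, 0, 0, 0], [0, 41, 0, 0, 0, 0], [0, 0, 0, 0, 0, 0]]]'

```text
time: 10.97
position: [0.3982, -0.5655, 0.2558]
tool_rot: [0.998, -0.061, -0.003, -0.0]
ft_force: [0.0, -0.4, 0.7]
grip_width: 0.0525
grip_force: 0.0
```

```bash
python3 plan.py -7  .539 -.367 .18; python3 -c "
from h import *
t=cam('top');crop(t,395,190,455,270,7.5,'v5.png')
"
```

```text
pos [ 0.3982 -0.5655  0.2558] t 10.9667 rot [-0.     0.006 -0.001] rows 1.0
shift mm [ 115.5 -214.2   75.8] rows 7.0
```

View pics/v5.png

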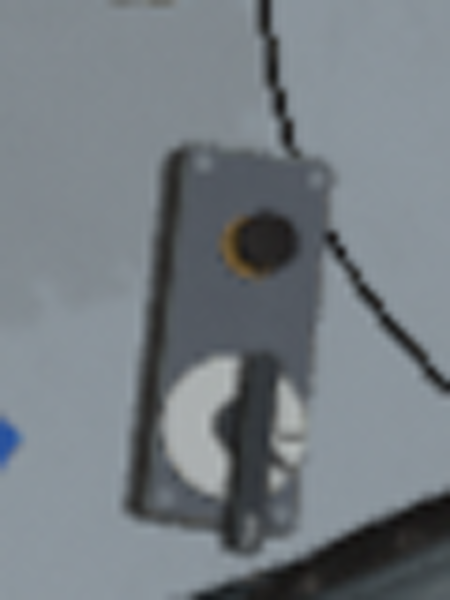

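The lever now runs from its tail (262,360) to its tip (240,535), parallel to the block's edges, so it is closed. The vent head is at (265,242), sitting low on its collar.

```bash
python3 - <<'E'
from meas import *
c=cam('top');V=lambda u,v,z:ray(c,P(c,u,v,395,190,7.5),z)[0][:2]
a=V(240,535,.082);b=V(262,360,.082);print(a,b,'lever deg',np.degrees(np.arctan2(*(b-a)[::-1])),'len',np.linalg.norm(a-b),'axis',b+(a-b)*30/85)
for q in(((185,150),(145,515)),((328,175),(297,530))):
    a=V(*q[1],.04);b=V(*q[0],.04);print('edge',np.degrees(np.arctan2(*(b-a)[::-1])),np.linalg.norm(b-a))
print('head',V(265,242,.063))
E
python3 plan.py -6 .539 -.367 .18 .539 -.367 .063
```

```text
[ 0.41207225 -0.34685467] [ 0.48576704 -0.35856341] lever deg -9.027775774536053 len 0.07461913930511688 axis [ 0.45975711 -0.35443091]
edge -7.9221473928650665 0.16069002250862574
edge -6.986615231000743 0.15566062499664265
head [ 0.5381096  -0.36726332]
pos [ 0.3995 -0.5585  0.2553] t 11.0667 rot [-0.008  0.008 -0.015] rows 1.0
shift mm [ 118.8 -205.1   75.3] rows 7.0
shift mm [  0.   0. 117.] rows 3.0
```

Request:
drive_tool --deltas '[[[17, -29, 0, 0, 0, 0], [17, -29, 0, 0, 0, 0], [17, -29, 0, 0, 0, 0], [17, -29, 0, 0, 0, 0], [17, -29, 0, 0, 0, 0], [17, -29, 10, 0, 0, 0], [17, -31, 35, 0, 0, 0], [0, 0, 30, 0, 0, 0]]]'

```text
time: 11.73
position: [0.5427, -0.3654, 0.1891]
tool_rot: [0.998, -0.055, -0.001, -0.004]
ft_force: [0.5, -0.2, -0.6]
grip_width: 0.0525
grip_force: 0.0
```

Request:
drive_tool --deltas '[[[0, 0, 0, 0, 0, 0], [0, 0, 0, 0, 0, 0], [0, 0, 0, 0, 0, 0]]]'

```text
time: 11.98
position: [0.5393, -0.3729, 0.1889]
tool_rot: [0.998, -0.059, -0.003, -0.003]
ft_force: [0.8, -0.6, 0.4]
grip_width: 0.0523
grip_force: 0.0
```

```bash
python3 plan.py -6 .5385 -.367 .12 .5385 -.367 .0695
```

```text
pos [ 0.5393 -0.3729  0.1889] t 11.9833 rot [-0.005  0.006 -0.013] rows 1.0
shift mm [-1.4 -5.7 68.9] rows 2.0
shift mm [ 0.   0.  50.5] rows 2.0
```

Request:
drive_tool --deltas '[[[-1.4, -5.7, 35, 0, 0, 0], [0, 0, 34, 0, 0, 0], [0, 0, 25, 0, 0, 0], [0, 0, 18, 0, 0, 0], [0, 0, 7, 0, 0, 0], [0, 0, 0, 0, 0, 0], [0, 0, 0, 0, 0, 0], [0, 0, 0, 0, 0, 0]]]'

```text
time: 12.65
position: [0.5388, -0.3677, 0.0709]
tool_rot: [0.998, -0.059, -0.001, -0.002]
ft_force: [-0.1, -0.5, 0.3]
grip_width: 0.0523
grip_force: 0.0
```

Request:
drive_tool --deltas '[[[0, 0, 0, 0, 0, 0], [0, 0, 0, 0, 0, 0], [0, 0, 0, 0, 0, 0], [0, 0, 0, 0, 0, 0], [0, 0, 0, 0, 0, 0], [0, 0, 0, 0, 0, 0]]]' --gripper 0 --squeeze 35

```text
time: 13.15
position: [0.5376, -0.371, 0.0693]
tool_rot: [0.998, -0.058, -0.002, 0.001]
ft_force: [-3.1, -10.5, -0.4]
grip_width: 0.0248
grip_force: 35.0
```

Request:
drive_tool --deltas '[[[0, -2, -4, 0, 0, 0], [0, -2, -5, 0, 0, 0], [0, 0, -5, 0, 0, 0], [0, 0, -5, 0, 0, 0], [0, 0, -5, 0, 0, 0], [0, 0, -5, 0, 0, 0], [0, 0, -4, 0, 0, 0], [0, 0, 0, 0, 0, 0]]]'

```text
time: 13.82
position: [0.5375, -0.3707, 0.0958]
tool_rot: [0.998, -0.059, -0.003, 0.003]
ft_force: [2.7, -23.5, -36.5]
grip_width: 0.0251
grip_force: 35.0
```

Request:
drive_tool --deltas '[[[0, 0, -2, 0, 0, 0], [0, 0, -2, 0, 0, 0], [0, 0, 0, 0, 0, 0], [0, 0, 0, 0, 0, 0]]]'

```text
time: 14.15
position: [0.5372, -0.3706, 0.0964]
tool_rot: [0.998, -0.059, -0.003, 0.003]
ft_force: [5.4, -26.8, -50.4]
grip_width: 0.0252
grip_force: 35.0
```

Request:
drive_tool --deltas '[[[0, 4, 3, 0, 0, 0], [0, 3, 3, 0, 0, 0], [0, 0, 0, 0, 0, 0], [0, 0, 0, 0, 0, 0]]]'

```text
time: 14.48
position: [0.5372, -0.371, 0.096]
tool_rot: [0.998, -0.059, -0.003, -0.002]
ft_force: [3.6, -8.5, -23.0]
grip_width: 0.0251
grip_force: 35.0
```

Request:
drive_tool --deltas '[[[0, 0, -3, 0, 0, 0], [0, 0, 0, 0, 0, 0], [0, 0, 0, 0, 0, 0]]]'

```text
time: 14.73
position: [0.5371, -0.371, 0.0962]
tool_rot: [0.998, -0.059, -0.004, -0.002]
ft_force: [6.9, -11.5, -36.1]
grip_width: 0.0249
grip_force: 35.0
```

```bash
python3 - <<'E'
from h import *
s=cam('scene');crop(s,330,225,390,285,10,'sc6.png')
print(proj(s,[[.5385,-.367,.093],[.5385,-.367,.077],[.5385,-.367,.044]]))
E
```

```text
[[362.9488477  252.85040083]
 [362.57432056 257.42513754]
 [361.81463682 266.70444674]]
```

View pics/sc6.png

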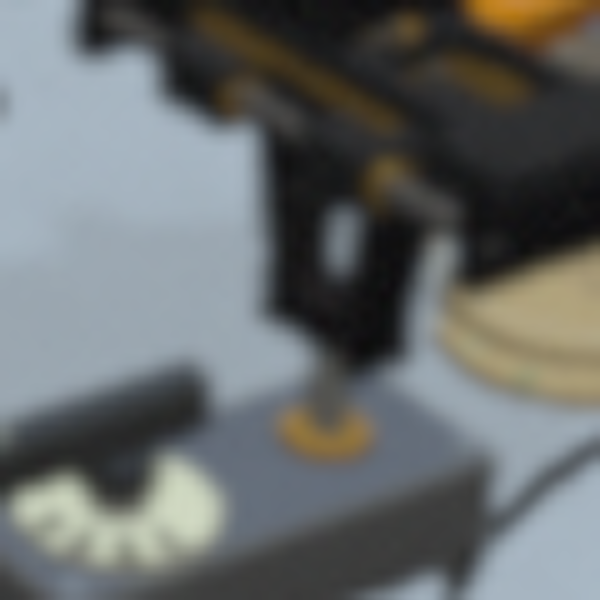

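The scene crop shows the bare rod between collar and head, with the head held up against its stop. I'll release and go to the bars.

Request:
drive_tool --deltas '[[[0, 1, 2, 0, 0, 0], [0, 1, 2, 0, 0, 0], [0, 0, 0, 0, 0, 0], [0, 0, 0, 0, 0, 0]]]'

```text
time: 15.12
position: [0.5371, -0.3711, 0.096]
tool_rot: [0.998, -0.059, -0.003, -0.003]
ft_force: [3.5, -5.6, -21.3]
grip_width: 0.0253
grip_force: 35.0
```

Request:
drive_tool --deltas '[[[0, 0, 0, 0, 0, 0], [0, 0, 0, 0, 0, 0], [0, 0, 0, 0, 0, 0], [0, 0, 0, 0, 0, 0], [0, 0, -25, 0, 0, 0], [0, 0, -40, 0, 0, 0], [0, 0, -40, 0, 0, 0], [0, 0, 0, 0, 0, 0]]]' --gripper 70

```text
time: 15.78
position: [0.542, -0.3754, 0.2137]
tool_rot: [0.998, -0.059, 0.004, 0.003]
ft_force: [1.4, -0.4, 1.4]
grip_width: 0.06
grip_force: 0.0
```

Request:
drive_tool --deltas '[[[0, -40, 0, 0, 0, -0.113], [0, -40, 0, 0, 0, 0], [0, -40, 0, 0, 0, 0], [0, -40, 0, 0, 0, 0], [0, 0, 0, 0, 0, 0], [0, 0, 0, 0, 0, 0]]]' --gripper 100

```text
time: 16.28
position: [0.5432, -0.2097, 0.2057]
tool_rot: [1.0, -0.001, -0.003, -0.003]
ft_force: [-0.2, -1.2, -0.3]
grip_width: 0.0859
grip_force: 0.0
```

```bash
python3 plan.py 0.5 .400 .021 .15 .4 .021 .042; python3 - <<'E'
from meas import *
t=cam('top');crop(t,395,190,455,270,7.5,'v7.png');bars(t)
print((proj(t,[[.5385,-.367,.093],[.5385,-.367,.063]])-[395,190])*7.5)
g=t['img'].astype(int);sub=g[210:232,420:440].max(2);ys,xs=np.where(sub<50);print('head px',xs.mean()+420,ys.mean()+210,len(xs))
E
```

```text
pos [ 0.5432 -0.2097  0.2057] t 16.2833 rot [-0.006  0.005 -0.01 ] rows 1.0
shift mm [-141.1 -231.9   55.7] rows 7.0
shift mm [  0.   0. 108.] rows 3.0
rail [[ 0.5088  0.3059]
 [ 0.5121 -0.0943]] len 0.4003 cen [0.5105 0.1058] yaw(y toward x) -0.0083
bar w [446.4  51.9] sz [67.  29.1] plate xy -64.5 -53.4 ang 0.083
bar w [452.7 199. ] sz [128.4  29.1] plate xy -56.9 93.6 ang 0.095
bar w [512.2  27.4] sz [  9.8 143.7] plate xy 1.1 -78.4 ang 0.0
bar w [510.9 186. ] sz [  9.8 147.2] plate xy 1.1 80.2 ang 0.0
bar w [560.5 188.4] sz [126.3  29.1] plate xy 50.7 82.1 ang 0.05
bar w [572.3  16.4] sz [127.8  28.9] plate xy 61.1 -89.9 ang 0.167
[[282.33227368 229.9973771 ]
 [261.10502964 237.84170337]]
head px 425.5828220858896 221.70552147239263 163
```

Request:
drive_tool --deltas '[[[-20, -33, 8, 0, 0, -0.01], [-20, -33, 8, 0, 0, 0], [-20, -33, 8, 0, 0, 0], [-20, -33, 8, 0, 0, 0], [-20, -33, 8, 0, 0, 0], [-20, -33, 8, 0, 0, 0], [-21, -34, 8, 0, 0, 0], [0, 0, 0, 0, 0, 0]]]'

```text
time: 17.0
position: [0.394, 0.0235, 0.1499]
tool_rot: [1.0, 0.004, -0.008, -0.005]
ft_force: [-0.1, 0.2, 0.2]
grip_width: 0.087
grip_force: 0.0
```

Request:
drive_tool --deltas '[[[0, 0, 35, 0, 0, 0], [0, 0, 35, 0, 0, 0], [0, 0, 25, 0, 0, 0], [0, 0, 0, 0, 0, 0], [0, 0, 0, 0, 0, 0], [0, 0, 0, 0, 0, 0]]]'

```text
time: 17.5
position: [0.4018, 0.0193, 0.0567]
tool_rot: [1.0, 0.002, -0.002, -0.003]
ft_force: [0.4, 0.4, 0.5]
grip_width: 0.0869
grip_force: 0.0
```

```bash
python3 plan.py 0.5 .400 .021 .041; python3 - <<'E'
from meas import *
t=cam('top')
g=t['img'].astype(int);sub=g[212:232,420:440].max(2);ys,xs=np.where(sub<50);print('head px',xs.mean()+420,ys.mean()+212,len(xs), 'want 432.6,220.7 up or 429.8,221.7 down');bars(t)
E
```

```text
pos [0.4018 0.0193 0.0567] t 17.5 rot [-0.006  0.004 -0.005] rows 1.0
shift mm [-1.8 -1.7 15.7] rows 1.0
head px 432.6666666666667 220.921568627451 51 want 432.6,220.7 up or 429.8,221.7 down
rail [[ 0.5088  0.3059]
 [ 0.5121 -0.0943]] len 0.4003 cen [0.5105 0.1058] yaw(y toward x) -0.0083
bar w [560.7 188.4] sz [126.2  28.7] plate xy 50.9 82.1 ang 0.046
bar w [572.   16.5] sz [127.8  28.4] plate xy 60.8 -89.8 ang 0.167
```

The vent head is up as expected. I'll descend and push bar_1 to the rail.

Request:
drive_tool --deltas '[[[0, -2, 8, 0, 0, -0.005], [0, 0, 7, 0, 0, 0], [0, 0, 0, 0, 0, 0], [6, 0, 0, 0, 0, 0], [6, 0, 0, 0, 0, 0], [6, 0, 0, 0, 0, 0], [6, 0, 0, 0, 0, 0], [6, 0, 0, 0, 0, 0]]]'

```text
time: 18.22
position: [0.4295, 0.0231, 0.0409]
tool_rot: [1.0, 0.005, -0.005, -0.004]
ft_force: [-3.6, -0.5, 2.9]
grip_width: 0.0869
grip_force: 1.8
```

Request:
drive_tool --deltas '[[[6, 0, 0, 0, 0, 0], [6, 0, 0, 0, 0, 0], [5, 0, 0, 0, 0, 0], [4, 0, 0, 0, 0, 0], [3, 0, 0, 0, 0, 0], [3, 0, 0, 0, 0, 0], [2, 0, 0, 0, 0, 0], [0, 0, 0, 0, 0, 0]]]'

```text
time: 18.88
position: [0.4603, 0.0229, 0.0406]
tool_rot: [1.0, 0.005, -0.002, -0.003]
ft_force: [-2.2, 0.7, 1.8]
grip_width: 0.0869
grip_force: 1.1
```

Request:
drive_tool --deltas '[[[0, 0, 0, 0, 0, 0], [0, 0, 0, 0, 0, 0]]]'

```text
time: 19.05
position: [0.4603, 0.0228, 0.0406]
tool_rot: [1.0, 0.005, -0.002, -0.003]
ft_force: [-1.7, 0.4, -0.4]
grip_width: 0.087
grip_force: 0.6
```

```bash
python3 plan.py 0.5 .463 .021 .041; python3 - <<'E'
from meas import *
o=sensors.get_obs();print(o['ft_force'],o['moment'])
bars(cam('top'))
E
```

```text
pos [0.4603 0.0228 0.0406] t 19.05 rot [-0.006  0.004  0.001] rows 1.0
shift mm [ 2.7  1.9 -0.4] rows 1.0
[-1.68953185  0.37742538 -0.36680963] [0.06242723 0.35283271 0.00161684]
rail [[ 0.5088  0.3059]
 [ 0.5121 -0.0943]] len 0.4003 cen [0.5105 0.1058] yaw(y toward x) -0.0083
bar w [560.6 188.4] sz [126.1  28.1] plate xy 50.8 82.1 ang 0.042
bar w [572.   16.2] sz [127.3  28.4] plate xy 60.8 -90.1 ang 0.167
```

Request:
drive_tool --deltas '[[[1.5, 0, 0, 0, 0, 0], [1.5, 0, 0, 0, 0, 0], [1.5, 0, 0, 0, 0, 0], [1.5, 0, 0, 0, 0, 0], [0, 0, 0, 0, 0, 0], [0, 0, 0, 0, 0, 0]]]'

```text
time: 19.6
position: [0.4606, 0.0232, 0.0404]
tool_rot: [1.0, 0.005, -0.008, -0.004]
ft_force: [-9.3, -4.3, 5.4]
grip_width: 0.0873
grip_force: 4.8
```

Request:
drive_tool --deltas '[[[1.5, 0, 0, 0, 0, 0], [1.5, 0, 0, 0, 0, 0], [0, 0, 0, 0, 0, 0], [0, 0, 0, 0, 0, 0]]]'

```text
time: 19.93
position: [0.4607, 0.0234, 0.0402]
tool_rot: [1.0, 0.005, -0.011, -0.004]
ft_force: [-14.3, -6.5, 8.6]
grip_width: 0.0872
grip_force: 6.8
```

Request:
drive_tool --deltas '[[[-8, 0, 0, 0, 0, 0], [-12, 0, 0, 0, 0, 0], [-20, 0, 0, 0, 0, 0], [-27, 0, 0, 0, 0, 0], [0, -40, 0, 0, 0, 0], [0, -40, 0, 0, 0, 0], [0, -40, 0, 0, 0, 0], [0, -40, 0, 0, 0, 0]]]'

```text
time: 20.6
position: [0.4019, 0.1838, 0.0421]
tool_rot: [1.0, 0.004, -0.001, -0.004]
ft_force: [1.1, -1.1, 1.1]
grip_width: 0.0873
grip_force: 0.0
```

Request:
drive_tool --deltas '[[[0, -14, 0, 0, 0, 0], [0, 0, 0, 0, 0, 0], [0, 0, 0, 0, 0, 0], [0, 0, 0, 0, 0, 0]]]'

```text
time: 20.93
position: [0.4005, 0.196, 0.0421]
tool_rot: [1.0, 0.005, -0.002, -0.003]
ft_force: [-0.2, 0.3, -0.1]
grip_width: 0.0868
grip_force: 0.0
```

```bash
python3 plan.py 0.5 .405 .197 .041; python3 - <<'E'
from meas import *
bars(cam('top'))
E
```

```text
pos [0.4005 0.196  0.0421] t 20.9333 rot [-0.007  0.005  0.001] rows 1.0
shift mm [ 4.5 -1.   1.1] rows 1.0
rail [[ 0.5088  0.3059]
 [ 0.5121 -0.0943]] len 0.4003 cen [0.5105 0.1058] yaw(y toward x) -0.0083
bar w [492.7  22.5] sz [ 36.  127.3] plate xy -18.5 -83.1 ang -0.0
bar w [560.7 188.4] sz [126.2  28.7] plate xy 50.9 82.1 ang 0.046
bar w [572.   16.5] sz [127.8  28.4] plate xy 60.8 -89.8 ang 0.167
```

Request:
drive_tool --deltas '[[[7, -1, 0, 0, 0, 0], [7, -1, 0, 0, 0, 0], [7, 0, 0, 0, 0, 0], [6, 0, 0, 0, 0, 0], [6, 0, 0, 0, 0, 0], [6, 0, 0, 0, 0, 0], [6, 0, 0, 0, 0, 0], [5, 0, 0, 0, 0, 0]]]'

```text
time: 21.65
position: [0.4498, 0.1988, 0.0418]
tool_rot: [1.0, 0.005, -0.003, -0.003]
ft_force: [-2.0, 0.5, 0.6]
grip_width: 0.0869
grip_force: 1.1
```

Request:
drive_tool --deltas '[[[3, 0, 0, 0, 0, 0], [3, 0, 0, 0, 0, 0], [2, 0, 0, 0, 0, 0], [2, 0, 0, 0, 0, 0], [2, 0, 0, 0, 0, 0], [2, 0, 0, 0, 0, 0], [0, 0, 0, 0, 0, 0], [0, 0, 0, 0, 0, 0]]]'

```text
time: 22.32
position: [0.4591, 0.1989, 0.0416]
tool_rot: [1.0, 0.005, -0.008, -0.003]
ft_force: [-9.0, 1.0, 6.3]
grip_width: 0.0869
grip_force: 4.2
```

Seated at the predicted x. I'll press a little more, back off, lift, and go round to the far side for bar_2.

Request:
drive_tool --deltas '[[[2, 0, 0, 0, 0, 0], [1, 0, 0, 0, 0, 0], [0, 0, 0, 0, 0, 0], [0, 0, 0, 0, 0, 0], [-10, 0, 0, 0, 0, 0], [-15, 0, 0, 0, 0, 0], [0, 0, -30, 0, 0, 0], [0, 0, -40, 0, 0, 0]]]'

```text
time: 22.98
position: [0.4402, 0.1979, 0.11]
tool_rot: [1.0, 0.005, -0.006, -0.003]
ft_force: [0.8, 0.3, -0.9]
grip_width: 0.0872
grip_force: 0.0
```

Request:
drive_tool --deltas '[[[25, 2, 0, 0, 0, 0], [35, 2, 0, 0, 0, 0], [35, 2, 0, 0, 0, 0], [35, 2, 0, 0, 0, 0], [35, 2, 0, 0, 0, 0], [0, 0, 0, 0, 0, 0], [0, 0, 0, 0, 0, 0], [0, 0, 0, 0, 0, 0]]]'

```text
time: 23.65
position: [0.6069, 0.1897, 0.1104]
tool_rot: [1.0, 0.005, -0.003, -0.003]
ft_force: [0.4, -0.0, 0.5]
grip_width: 0.0873
grip_force: 0.0
```

```bash
python3 plan.py 0.5 .61 .188 .1 .61 .188 .041
```

```text
pos [0.6069 0.1897 0.1104] t 23.65 rot [-0.007  0.006  0.001] rows 1.0
shift mm [ 3.1  1.8 10.4] rows 1.0
shift mm [ 0.  0. 59.] rows 2.0
```

Request:
drive_tool --deltas '[[[3, 2, 20, 0, 0, 0], [0, 0, 30, 0, 0, 0], [0, 0, 19, 0, 0, 0], [0, 0, 0, 0, 0, 0], [0, 0, 0, 0, 0, 0], [-5, 0, 0, 0, 0, 0], [-6, 0, 0, 0, 0, 0], [-6, 0, 0, 0, 0, 0]]]'

```text
time: 24.32
position: [0.5929, 0.1885, 0.0435]
tool_rot: [1.0, 0.005, -0.002, -0.004]
ft_force: [-0.4, 0.2, -0.1]
grip_width: 0.0874
grip_force: 0.0
```

Request:
drive_tool --deltas '[[[-6, 0, 0, 0, 0, 0], [-6, 0, 0, 0, 0, 0], [-6, 0, 0, 0, 0, 0], [-4, 0, 0, 0, 0, 0], [-3, 0, 0, 0, 0, 0], [-3, 0, 0, 0, 0, 0], [0, 0, 0, 0, 0, 0], [0, 0, 0, 0, 0, 0]]]'

```text
time: 24.98
position: [0.565, 0.188, 0.0422]
tool_rot: [1.0, 0.005, -0.003, -0.003]
ft_force: [3.2, 0.5, 2.5]
grip_width: 0.0873
grip_force: 1.4
```

Request:
drive_tool --deltas '[[[-2, 0, 0, 0, 0, 0], [-2, 0, 0, 0, 0, 0], [-2, 0, 0, 0, 0, 0], [-2, 0, 0, 0, 0, 0], [-2, 0, 0, 0, 0, 0], [0, 0, 0, 0, 0, 0], [0, 0, 0, 0, 0, 0]]]'

```text
time: 25.57
position: [0.5571, 0.1878, 0.0422]
tool_rot: [1.0, 0.005, -0.0, -0.004]
ft_force: [7.5, -0.7, -1.1]
grip_width: 0.0871
grip_force: 3.4
```

Request:
drive_tool --deltas '[[[-1, 0, 0, 0, 0, 0], [-1, 0, 0, 0, 0, 0], [0, 0, 0, 0, 0, 0], [0, 0, 0, 0, 0, 0]]]'

```text
time: 25.9
position: [0.557, 0.1878, 0.0424]
tool_rot: [1.0, 0.005, 0.002, -0.004]
ft_force: [9.2, -0.1, -1.9]
grip_width: 0.087
grip_force: 4.7
```

Request:
drive_tool --deltas '[[[10, 0, 0, 0, 0, 0], [15, 0, 0, 0, 0, 0], [15, 0, 0, 0, 0, 0], [5, 20, -20, 0, 0, 0], [5, 38, -15, 0, 0, 0], [5, 38, 0, 0, 0, 0], [5, 38, 0, 0, 0, 0], [5, 38, 0, 0, 0, 0]]]'

```text
time: 26.57
position: [0.6164, 0.0157, 0.0745]
tool_rot: [1.0, 0.005, -0.007, -0.004]
ft_force: [-1.3, 0.4, -0.4]
grip_width: 0.0872
grip_force: 0.0
```

Request:
drive_tool --deltas '[[[0, 0, 0, 0, 0, 0], [0, 0, 0, 0, 0, 0], [0, 0, 0, 0, 0, 0]]]'

```text
time: 26.82
position: [0.6172, 0.0169, 0.0744]
tool_rot: [1.0, 0.004, -0.006, -0.004]
ft_force: [-0.8, -0.3, -0.3]
grip_width: 0.0872
grip_force: 0.0
```

```bash
python3 plan.py 0.5 .626 .016 .075 .626 .016 .042; python3 - <<'E'
from meas import *
bars(cam('top'))
E
```

```text
pos [0.6172 0.0169 0.0744] t 26.8167 rot [-0.008  0.012  0.   ] rows 1.0
shift mm [ 8.8  1.  -0.6] rows 1.0
shift mm [ 0.  0. 33.] rows 1.0
rail [[ 0.5088  0.3059]
 [ 0.5121 -0.0943]] len 0.4003 cen [0.5105 0.1058] yaw(y toward x) -0.0083
```

Request:
drive_tool --deltas '[[[10, 1, 0, 0, 0, 0], [0, 0, 16, 0, 0, 0], [0, 0, 17, 0, 0, 0], [0, 0, 0, 0, 0, 0], [-6, 0, 0, 0, 0, 0], [-6, 0, 0, 0, 0, 0], [-6, 0, 0, 0, 0, 0], [-6, 0, 0, 0, 0, 0]]]'

```text
time: 27.53
position: [0.605, 0.0157, 0.0436]
tool_rot: [1.0, 0.005, -0.003, -0.003]
ft_force: [0.4, 0.2, 0.0]
grip_width: 0.0869
grip_force: 0.3
```

Request:
drive_tool --deltas '[[[-6, 0, 0, 0, 0, 0], [-6, 0, 0, 0, 0, 0], [-6, 0, 0, 0, 0, 0], [-6, 0, 0, 0, 0, 0], [-6, 0, 0, 0, 0, 0], [-4, 0, 0, 0, 0, 0], [0, 0, 0, 0, 0, 0], [0, 0, 0, 0, 0, 0]]]'

```text
time: 28.2
position: [0.5708, 0.015, 0.0428]
tool_rot: [1.0, 0.005, -0.004, -0.003]
ft_force: [0.1, -0.8, 2.2]
grip_width: 0.0872
grip_force: 0.1
```

Request:
drive_tool --deltas '[[[-2, 0, 0, 0, 0, 0], [-2, 0, 0, 0, 0, 0], [-2, 0, 0, 0, 0, 0], [-2, 0, 0, 0, 0, 0], [0, 0, 0, 0, 0, 0], [0, 0, 0, 0, 0, 0]]]'

```text
time: 28.7
position: [0.5628, 0.015, 0.0427]
tool_rot: [1.0, 0.005, -0.004, -0.003]
ft_force: [0.0, 0.1, 0.2]
grip_width: 0.087
grip_force: 0.0
```

Request:
drive_tool --deltas '[[[-2, 0, 0, 0, 0, 0], [-2, 0, 0, 0, 0, 0], [-2, 0, 0, 0, 0, 0], [-2, 0, 0, 0, 0, 0], [-2, 0, 0, 0, 0, 0], [0, 0, 0, 0, 0, 0], [0, 0, 0, 0, 0, 0]]]'

```text
time: 29.28
position: [0.5586, 0.0148, 0.0438]
tool_rot: [1.0, 0.004, 0.003, -0.003]
ft_force: [8.2, 2.8, -4.0]
grip_width: 0.087
grip_force: 4.1
```

Request:
drive_tool --deltas '[[[-1, 0, 0, 0, 0, 0], [0, 0, 0, 0, 0, 0], [10, 0, 0, 0, 0, 0], [20, 0, 0, 0, 0, 0], [0, 0, -30, 0, 0, 0], [0, 0, -40, 0, 0, 0], [0, 0, -40, 0, 0, 0], [0, 0, -30, 0, 0, 0]]]'

```text
time: 29.95
position: [0.5831, 0.0142, 0.1851]
tool_rot: [1.0, 0.005, -0.003, -0.003]
ft_force: [0.1, -0.4, -0.4]
grip_width: 0.0869
grip_force: 0.0
```

Request:
drive_tool --deltas '[[[-6, 40, 0, 0, 0, 0], [-6, 40, 0, 0, 0, 0], [-6, 40, 0, 0, 0, 0], [-6, 40, 0, 0, 0, 0], [-6, 40, 0, 0, 0, 0], [-6, 40, 0, 0, 0, 0], [-6, 40, 0, 0, 0, 0], [-6, 40, 0, 0, 0, 0]]]'

```text
time: 30.62
position: [0.5369, -0.3074, 0.1806]
tool_rot: [1.0, 0.005, -0.004, -0.004]
ft_force: [0.6, -0.5, -0.4]
grip_width: 0.0871
grip_force: 0.0
```

Request:
drive_tool --deltas '[[[-6, 40, 0, 0, 0, 0], [0, 20, 0, 0, 0, 0], [0, 0, 0, 0, 0, 0], [0, 0, 0, 0, 0, 0], [0, 0, 0, 0, 0, 0]]]'

```text
time: 31.03
position: [0.5322, -0.3647, 0.1799]
tool_rot: [1.0, 0.005, -0.004, -0.005]
ft_force: [-0.1, -0.4, -0.1]
grip_width: 0.0871
grip_force: 0.0
```

```bash
python3 plan.py -6 .5385 -.369 .15; python3 - <<'E'
from meas import *
t=cam('top');crop(t,212,180,356,282,5.5,'plate1.png');print(sensors.get_obs()['ft_force'])
E
```

```text
pos [ 0.5322 -0.3647  0.1799] t 31.0333 rot [-0.009  0.009  0.115] rows 1.0
shift mm [ 6.7  3.6 29.9] rows 1.0
[-0.84904661 -0.26331025  0.54818452]
```

View pics/plate1.png

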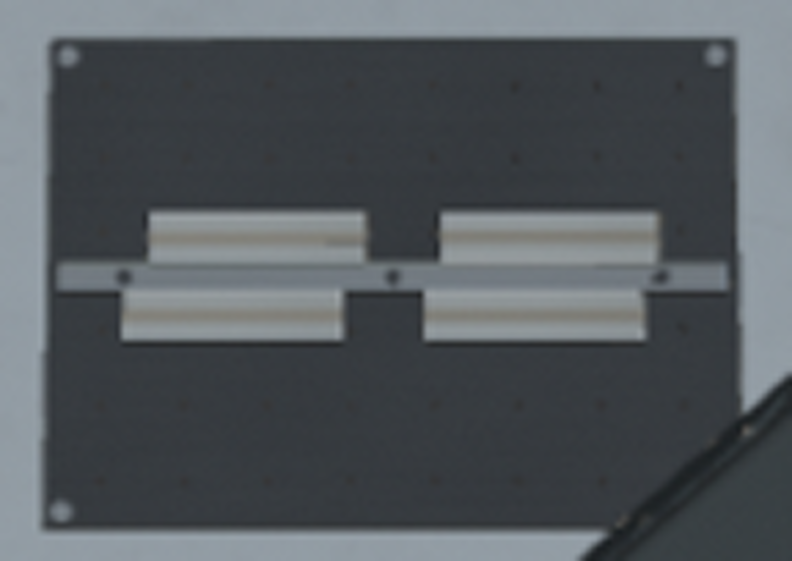

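All four bars lie flush on both faces of the rail (crop rows 262–292). Next I'll press the vent home with closed fingers.

Request:
drive_tool --deltas '[[[5, 4, 15, 0, 0, 0], [0, 0, 15, 0, 0, 0], [0, 0, 10, 0, 0, 0], [0, 0, 0, 0, 0, 0], [0, 0, 0, 0, 0, 0], [0, 0, 0, 0, 0, 0], [0, 0, 0, 0, 0, 0], [0, 0, 0, 0, 0, 0]]]' --gripper 0 --squeeze 15

```text
time: 31.75
position: [0.5383, -0.3702, 0.1415]
tool_rot: [1.0, 0.005, -0.002, -0.003]
ft_force: [-0.5, -0.6, -0.2]
grip_width: 0.0416
grip_force: 0.0
```

```bash
python3 plan.py 0.5 .5375 -.369 .117 .5375 -.369 .085; python3 -c "
from meas import *
np.save('ref.npy',cam('top')['img'])"
```

```text
pos [ 0.5383 -0.3702  0.1415] t 31.75 rot [-0.006  0.005  0.001] rows 1.0
shift mm [-0.8 -1.2 24.5] rows 1.0
shift mm [ 0.  0. 32.] rows 1.0
```

Request:
drive_tool --deltas '[[[0, 0, 0, 0, 0, 0], [0, 0, 0, 0, 0, 0], [0, 0, 0, 0, 0, 0], [0, 0, 0, 0, 0, 0], [0, 0, 0, 0, 0, 0], [0, 0, 0, 0, 0, 0], [0, 0, 10, 0, 0, 0], [0, 0, 10, 0, 0, 0]]]'

```text
time: 32.47
position: [0.5382, -0.3702, 0.1204]
tool_rot: [1.0, 0.005, -0.002, -0.003]
ft_force: [-0.5, -0.4, -0.1]
grip_width: 0.0007
grip_force: 0.0
```

Request:
drive_tool --deltas '[[[0, 0, 4, 0, 0, 0], [0, 0, 4, 0, 0, 0], [0, 0, 4, 0, 0, 0], [0, 0, 4, 0, 0, 0], [0, 0, 4, 0, 0, 0], [0, 0, 4, 0, 0, 0], [0, 0, 4, 0, 0, 0], [0, 0, 0, 0, 0, 0]]]'

```text
time: 33.13
position: [0.5376, -0.3696, 0.0915]
tool_rot: [1.0, 0.005, -0.003, -0.003]
ft_force: [0.7, 1.1, -1.3]
grip_width: 0.0005
grip_force: 0.0
```

Request:
drive_tool --deltas '[[[0, 0, 3, 0, 0, 0], [0, 0, 3, 0, 0, 0], [0, 0, 0, 0, 0, 0], [0, 0, 0, 0, 0, 0]]]'

```text
time: 33.47
position: [0.5381, -0.3701, 0.0862]
tool_rot: [1.0, 0.005, -0.002, -0.003]
ft_force: [0.1, -0.1, 0.2]
grip_width: 0.0005
grip_force: 0.0
```

Request:
drive_tool --deltas '[[[0, 0, 2, 0, 0, 0], [0, 0, 2, 0, 0, 0], [0, 0, 2, 0, 0, 0], [0, 0, 0, 0, 0, 0]]]'

```text
time: 33.8
position: [0.5382, -0.3701, 0.0852]
tool_rot: [1.0, 0.005, -0.002, -0.002]
ft_force: [-5.9, 4.4, 24.6]
grip_width: 0.0005
grip_force: 11.9
```

```bash
python3 - <<'E'
from h import *
s=cam('scene');crop(s,330,225,390,285,10,'sc8.png')
E
```

```text
(no output)
```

View pics/sc8.png

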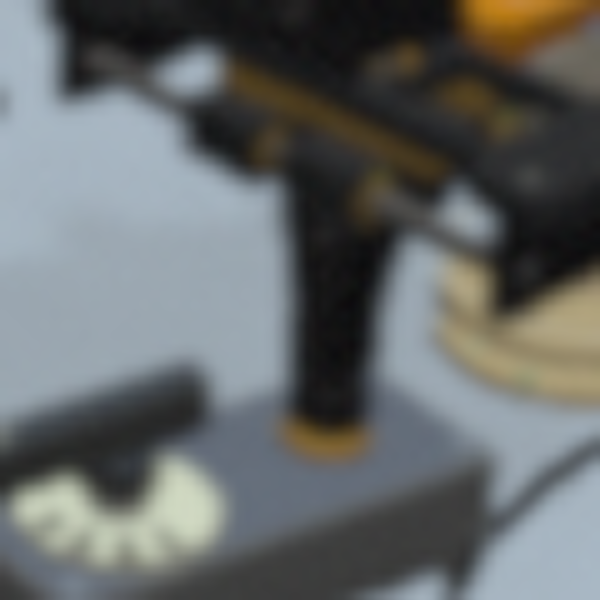

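The vent is home: the head sits on the collar and the push reads 25 N at TCP z 0.085. Now the lever.

Request:
drive_tool --deltas '[[[0, 0, -20, 0, 0, 0], [0, 0, -35, 0, 0, 0], [0, 0, -25, 0, 0, 0], [-37, 0, 0, 0, 0, 0.065], [-37, -5, 0, 0, 0, 0.065], [-38, -8, 0, 0, 0, 0], [0, 0, 0, 0, 0, 0], [0, 0, 0, 0, 0, 0]]]' --gripper 60

```text
time: 34.52
position: [0.4254, -0.3497, 0.161]
tool_rot: [0.998, -0.061, -0.004, -0.004]
ft_force: [1.4, -0.4, -0.0]
grip_width: 0.0459
grip_force: 0.0
```

```bash
python3 plan.py -7 .424 -.353 .12 .424 -.353 .076; python3 - <<'E'
from h import *
s=cam('scene');g=s['img'].astype(int).max(2)[240:275,350:375];ys,xs=np.where(g<50);print(len(xs),xs.mean()+350,ys.mean()+240,ys.min()+240,ys.max()+240);print(proj(s,[[.538,-.369,.063],[.538,-.369,.047]]))
E
```

```text
pos [ 0.4254 -0.3497  0.161 ] t 34.5167 rot [-0.008  0.009  0.   ] rows 1.0
shift mm [-1.   3.5 41. ] rows 2.0
shift mm [ 0.  0. 44.] rows 2.0
29 362.44827586206895 264.41379310344826 262 267
[[362.63954044 261.71397395]
 [362.26993514 266.20105336]]
```

Request:
drive_tool --deltas '[[[-1, 3.5, 20, 0, 0, 0], [0, 0, 21, 0, 0, 0], [0, 0, 22, 0, 0, 0], [0, 0, 21, 0, 0, 0], [0, 0, 0, 0, 0, 0], [0, 0, 0, 0, 0, 0], [0, 0, 0, 0, 0, 0]]]'

```text
time: 35.15
position: [0.4271, -0.3549, 0.0779]
tool_rot: [0.998, -0.06, -0.002, -0.002]
ft_force: [0.4, -0.1, 0.0]
grip_width: 0.0523
grip_force: 0.0
```

Request:
drive_tool --deltas '[[[0, 0, 0, 0, 0, 0], [0, 0, 0, 0, 0, 0], [0, 0, 0, 0, 0, 0], [0, 0, 0, 0, 0, 0], [0, 0, 0, 0, 0, 0], [0, 0, 0, 0, 0, 0], [0, 0, 0, 0, 0, 0], [0, 0, 0, 0, 0, 0]]]' --gripper 0 --squeeze 20

```text
time: 35.82
position: [0.4256, -0.3554, 0.0775]
tool_rot: [0.998, -0.06, -0.003, -0.002]
ft_force: [-3.4, -3.8, 1.0]
grip_width: 0.0138
grip_force: 20.0
```

```bash
python3 plan.py -7 .459 -.357 .076; python3 -c "
from h import *
o=sensors.get_obs();print(o['ft_force'],o['moment'],o['grip_width'])"
```

```text
pos [ 0.4256 -0.3554  0.0775] t 35.8167 rot [-0.003  0.006  0.002] rows 1.0
shift mm [33.4 -2.5  1.5] rows 1.0
[-3.42476244 -3.78127204  0.98582895] [-0.666045    0.60398705 -0.14258293] 0.013786758879999509
```

Request:
drive_tool --deltas '[[[0.2, 3.6, 0, 0, 0, -0.105], [0.2, 3.6, 0, 0, 0, -0.105], [0.2, 3.6, 0, 0, 0, -0.105], [0.2, 3.6, 0, 0, 0, -0.105], [0.2, 3.6, 0, 0, 0, -0.105], [0.2, 3.6, 0, 0, 0, -0.105], [0.2, 3.6, 0, 0, 0, -0.105], [0.2, 3.6, 0, 0, 0, -0.105]]]'

```text
time: 36.48
position: [0.4332, -0.3809, 0.0774]
tool_rot: [0.935, 0.355, -0.002, -0.004]
ft_force: [-2.5, -1.0, 3.5]
grip_width: 0.0138
grip_force: 20.0
```

Request:
drive_tool --deltas '[[[0.2, 3.6, 0, 0, 0, -0.105], [0.2, 3.6, 0, 0, 0, -0.105], [0, 0, 0, 0, 0, 0], [0, 0, 0, 0, 0, 0], [0, 0, 0, 0, 0, 0]]]'

```text
time: 36.9
position: [0.4383, -0.3856, 0.0774]
tool_rot: [0.894, 0.448, -0.002, -0.005]
ft_force: [-4.1, -0.2, 4.0]
grip_width: 0.0141
grip_force: 20.0
```

```bash
python3 plan.py 53 .4597 -.3575 .076; python3 -c "
from h import *
o=sensors.get_obs();print(o['ft_force'],o['moment'],o['grip_width'])"
```

```text
pos [ 0.4383 -0.3856  0.0774] t 36.9 rot [-0.01  -0.     0.004] rows 1.0
shift mm [35.4  0.2  1.4] rows 1.0
[-4.08448539 -0.16811905  3.99845605] [-0.44034932  0.88155277  0.17924805] 0.014083421454165385
```

Request:
drive_tool --deltas '[[[0, 0, 0, 0, 0, 0], [0, 0, 0, 0, 0, 0], [0, 0, 0, 0, 0, 0], [0, 0, -20, 0, 0, 0], [0, 0, -40, 0, 0, 0], [0, 0, -40, 0, 0, 0], [0, 0, -40, 0, 0, 0], [0, 0, -20, 0, 0, 0]]]' --gripper 60

```text
time: 37.57
position: [0.4421, -0.3878, 0.2418]
tool_rot: [0.894, 0.448, -0.0, -0.001]
ft_force: [0.2, -0.9, 0.4]
grip_width: 0.0506
grip_force: 0.0
```

Request:
drive_tool --deltas '[[[-33, 24, 0, 0, 0, 0], [-33, 24, 0, 0, 0, 0], [-33, 24, 0, 0, 0, 0], [-33, 24, 0, 0, 0, 0], [-33, 24, 0, 0, 0, 0], [0, 0, 0, 0, 0, 0], [0, 0, 0, 0, 0, 0]]]'

```text
time: 38.15
position: [0.4371, -0.5923, 0.2339]
tool_rot: [0.895, 0.447, -0.001, -0.005]
ft_force: [0.8, 0.2, -0.0]
grip_width: 0.0526
grip_force: 0.0
```

```bash
python3 - <<'E'
from h import *
o=sensors.get_obs();print(o['position'],o['ft_force'])
t=cam('top');a=cv2.resize(t['img'][190:270,395:455,::-1],None,fx=7.5,fy=7.5,interpolation=cv2.INTER_CUBIC)
b=cv2.resize(t['img'][192:272,222:346,::-1],(350,226),interpolation=cv2.INTER_CUBIC);b=cv2.copyMakeBorder(b,0,600-226,0,0,0);cv2.imwrite('pics/fin.png',np.hstack([a,b]))
r=np.load('ref.npy').astype(int);d=np.abs(r-t['img'])[187:276,222:320].max(2);print('plate diff',d.max(),(d>25).sum())
i0=cv2.imread('pics/top0.png')[:,:,::-1].astype(int)
for n,(x,y) in dict(timer=(187,254),petri=(416,177),marker=(305,164)).items():
    d=np.abs(i0-t['img'])[y-18:y+19,x-22:x+23].max(2);print(n,d.max(),(d>40).sum())
E
```

```text
[ 0.43713585 -0.59229227  0.23394592] [ 0.82797254  0.22602019 -0.00532236]
plate diff 7 0
timer 10 0
petri 10 0
marker 10 0
```

View pics/fin.png

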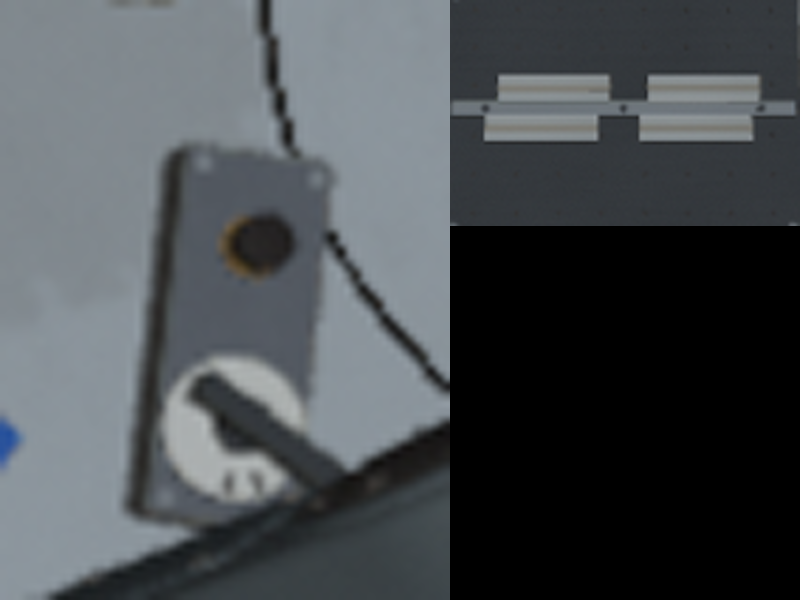

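The lever stands at about 60–61°, the vent head sits on its collar, and all four bars are flush and unchanged since alignment. The bystanders haven't moved and the arm is clear of everything, so I'm handing in.

```bash
python3 -c "
from rig import ticket
print(ticket.hand_in())"
```

```text
the job is handed in; nothing more can be done
None
```

I handed the job in with the valve closed first, the vent pulled up, all four bars pushed flush against the rail, the vent pressed home and the valve opened to about 60° by my measurement. The bystanders look unmoved on camera; the hand-in returned no verdict.

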